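Rock a tight plug-in relay out of its rail socket

ROBOT

A 6-joint arm with a two-finger parallel gripper is mounted at the origin on a cart in front of the work surface, level with it; the furniture and walls round the work are solid. World frame = base frame: x ahead of the robot, y to its left, z up, the work surface at z = 0. Lengths are in m, angles in rad, forces in N, time in s.
With the tool pointing down it reaches from about 0.325 to 0.775 m from the base axis. Payload 5.5 kg.
Tool frame: the origin (TCP) lies at the very end of the fingers, on their centre line; the grasp point (between the pads) lies 19 mm behind it; z points along the fingers, y is the line along which they close (so a half turn about z gives the same grasp; the last joint's range is limited). The gripper opens to 85 mm and grips with 20 to 120 N. Pads are 22 mm wide; open, the fingers measure 114 mm over their backs; the gripper's body (76 mm by 85 mm) begins 54 mm behind the grasp point. The pads swing forward as they close: fully open they stand 13 mm farther back than shut.
Start: joints at [-1.304, 0.091, 1.231, -0, 1.82, -0.057], TCP at [0.191, -0.569, 0.231] pointing down, gripper open.
Joint ranges: [-2.87, 2.87], [-0.86, 2.18], [0.17, 2.46], [-1.51, 4.65], [0.06, 2.69], [-2.65, 2.65]. Speed limits (rad/s): [2.57, 2.57, 3.01, 3.14, 3.14, 3.14].

INTERFACE

Orientations are given as a 3x3 rotation matrix whose columns are the frame's x, y, z axes.
In Python, from bench import robot gives the robot as it stands. The module is installed in compiled form; this text tells all that it offers.
- The arm moves only by the tool apply_moves, never from a script. Its argument "plan" is a list of rows, each a list of 3 entries, a list of its own where there are three numbers: the shift along the tool's x, y, z in mm, then the turn, a rotation vector about the tool's x, y, z in degrees, then the opening, from 0 (shut) to 1 (fully open). A call has 1 to 10 rows; each row is the pose to reach, as a shift and turn from the pose commanded when the call began, along the tool's axes at that moment; what a row does not reach only later rows make up. A row lasts 1/8 s, in which the tool goes at most 62.5 mm and 10.7 degrees, less where a joint would pass 70% of its speed; a pose out of reach is approached as far as the arm can. A call with a gripper value outside its range is refused whole. The fingers move at their own pace and stop on an object; "newtons" is the grip in N (left out, the last holds). Time passes only in rows, so rows that repeat a pose let the fingers close. It gives the time, the measured TCP pose, the force, the opening and the grip force at its end, in the units of the state.
- robot.get_state(): the state, without advancing time (a new reading comes with each control period).
- robot.grab_frame(name): name is "side" or "top"; returns a dict with "color" (480x640x3 uint8, blue, green, red), "range_z" (480x640 float32, m along the optical axis (not along the pixel's ray), 0 where there is no reading), "mtx" (3x3 intrinsics, pixels), "rvec" (rotation vector, rad) and "tvec" (3), from world to camera coordinates, as OpenCV has them. Camera axes: x right, y down, z forward; pixel columns grow to the right and rows downward; lengths in m; the calibration is good to about 2 mm. A picture is of the moment at which its call begins.
- robot.hand_in(): hands the job in; it is judged then, once.
The state is a dict: "time": time; "joint_pos": joint angles; "joint_velocities": joint speeds; "joint_efforts": joint torques, N m; "ee_pos": TCP position; "eef_rot": TCP orientation; "contact_force": force on the tool from outside, world axes, zero at the start; "ft_torque": the same for the moment, N m; "gripper_width": opening from 0.0 (shut) to 1.0 (fully open); "grip_force": force on a finger pad.
Only numpy, scipy, OpenCV 4.12 (cv2) and the standard library are available. Lean on these libraries where they do the work, as an engineer would, in place of code of your own. Each camera call takes 0.05 s, during which the arm holds its last target. There are 200 camera calls.

TASK

Take the relay out of its socket for a look at its pins. First swing the wire hold-down back off the relay by its orange tab, well past halfway; then grip the relay and work it loose by rocking it about five degrees away from the robot and then five degrees towards it, over and over, easing it up a little with each swing: do not simply pull, because it sits so tight that a straight pull drags the socket off its rail. When it comes free, hold it upright and still just clear above its socket with the gripper still closed on it when the program finishes, and leave the other things on the counter where they are.

Things in the scene. Friction and masses are not known exactly. Their poses are not given: they have to be found in the camera images.
- panel: Aluminium mounting plate, 120 mm (x) by 210 mm (y), 3 mm thick, fixed on the counter. Origin: centre of its underside; z up, x roughly away from the robot (yaw up to 0.55 rad), y along the metal rail on it. Terminal blocks stand on the rail 52 to 98 mm either side of the middle, up to 45 mm high. Heights in these notes are above the counter.
- socket_mouth (a point): Centre of the mouth of the grey relay socket in the middle of the rail, 37 mm high (top of its side walls); axes as the plate. The socket is 85 mm (x) by 37 mm (y). Its pocket is 31 mm wide (y) and 54 mm long (x), its floor 19 mm high. The relay can tilt about 0.2 rad each way about y before it meets the pocket's end walls.
- socket (a joint): How far the whole socket has been dragged up off its rail, m: 0 = clipped home. Its sprung foot gives way at about 9 N upward and yields 1 mm for each further 1 N; it springs back when released.
- bail (a joint): Angle of the steel wire hold-down, rad: near 0 at the start (-0.08 to 0.12), upright across the relay's top, blocking it; grows to 1.75 as it swings back to the plate's +x, away from the robot. Stays where left; moves with about 1 N at the tab. Pivot axis along the plate's y, 30 mm high, over the plate's origin; legs 21.5 mm either side, cross wire 75 mm from the pivot.
- bail_tab (a point): Centre of the orange thumb tab on the cross wire, 87 mm from the pivot. The tab is 8 mm thick (x), 22 mm wide (y) and 22 mm high (74 to 96 mm from the pivot); push it from the robot's side, or pinch it. Axes turn with the wire.
- relay_center (a point): Centre of the black plug-in relay, a block 46 mm (x) by 28 mm (y) by 80 mm high, about 0.14 kg. It stands pins down, so this frame's z points down, its x along the plate's x; at the start the centre is 59 mm high, the body 19 to 99 mm. Two thin pins reach 8 mm below the body. Grip it across the 28 mm, 60 to 95 mm high.
- relay_top (a point): Middle of the relay's flat top face, 40 mm above its centre (99 mm high at the start).
- screwdriver: Yellow and black screwdriver, 210 mm long, lying on the counter; a bystander. Origin under its middle.
- pliers: Pliers with red handles, 146 mm long, lying on the counter; a bystander. Origin under the middle.
- tape_measure: Yellow tape measure, 32 x 80 x 62 mm; a bystander. Origin under the middle.
- plug_1: White moulded plug, 34 x 86 x 22 mm; a bystander. Origin under the middle.
- clips_mid (a point): Point midway between two sprung copper clips, 34 mm high (lips to 42 mm), that press with about 18 N each on the relay's two 28 mm wide end faces; each gives up to 5 mm. Together their friction resists a straight pull with 15 to 28 N. While the relay is being tilted to and fro about y, its ends slide opposite ways and it lifts with hardly any pull.
- relay_bottom (a point): Middle of the relay's underside, from which the pins stick out, 40 mm below its centre (19 mm high at the start).
Mind the look-alikes: they are no part of the job. There is more than one size of the part that bears relay_center; the job needs the middle-sized.

How it is judged:
By the outcome, as a careful person would: the job done as asked, in the order asked, and still so for the second after the job is handed in, while the arm keeps its last pose, push and grip.
It also fails if it takes over 64 s, if anything falls off the work surface, if the arm or the gripper's body presses on something with over 40 N, if the wrist force passes 120 N, or if a joint passes its speed limit or range.

## Working session

There is one attempt and no reset: what is moved stays moved. The work goes in short steps, Python scripts to look and compute and a tool call to move; the robot and the scene stay as the last step left them, time stands still between calls to the robot, and variables do not carry over. Pictures are saved under pics/ and viewed, at most 10 in all, crops included, and the job is handed in when it is done.

Besides the shell and the picture viewer there is one more tool, called as name(argument=value, ...) on one line, values as JSON. apply_moves: Moves the arm, as the interface text tells. Its arguments: {"type":"object","properties":{"plan":{"type":"array","items":{"type":"array"}},"newtons":{"type":"number"}},"required":["plan"]}

```bash
mkdir -p pics; cat > h.py <<'E'
import numpy as np,cv2
from bench import robot
def grab(n):
    f=robot.grab_frame(n); R=cv2.Rodrigues(np.array(f["rvec"],float))[0]; t=np.array(f["tvec"],float).ravel()
    K=np.array(f["mtx"]); z=f["range_z"]; v,u=np.mgrid[:480,:640]
    P=np.stack([(u-K[0,2])/K[0,0]*z,(v-K[1,2])/K[1,1]*z,z],-1)
    W=(P-t)@R; W[z==0]=np.nan
    return f["color"],W,(K,R,t)
E
python3 - <<'E'
from h import *
for n in("top","side"):
    c,W,k=grab(n); cv2.imwrite(f"pics/{n}1.png",c); np.savez(f"{n}1.npz",c=c,W=W,K=k[0],R=k[1],t=k[2])
s=robot.get_state(); print(s["time"],s["ee_pos"],s["eef_rot"],s["gripper_width"])
E
```

```text
0.1 [ 0.19083785 -0.56857195  0.23021321] [[ 9.48025407e-01  3.18194276e-01 -4.79428680e-04]
 [ 3.18194620e-01 -9.48023773e-01  1.76357250e-03]
 [ 1.06648890e-04 -1.82446317e-03 -9.99998330e-01]] 0.9988770868201712
```

View pics/top1.png

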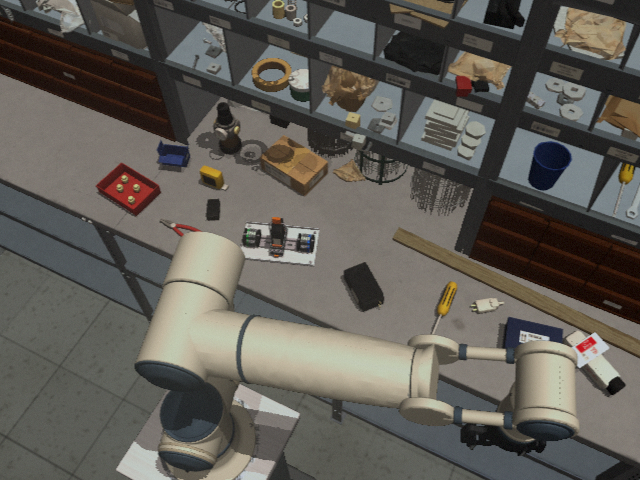

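View pics/side1.png

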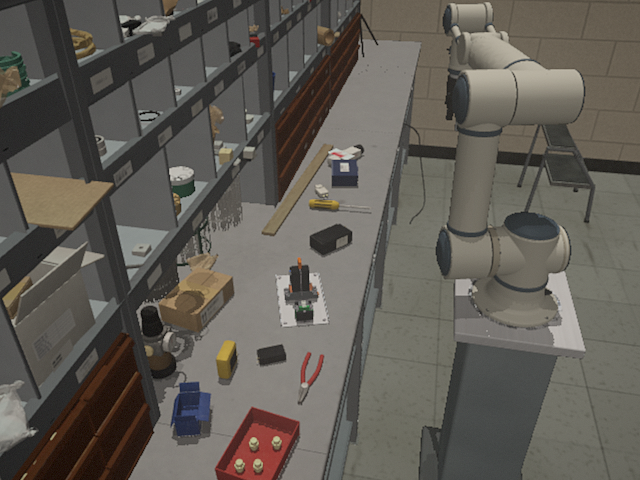

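Three black blocks are visible. In the top view there is one at (278,235) upright in the socket with the orange tab, a smaller one at (213,209), and a larger one at (363,286), both lying loose. The middle-sized one in the socket fits. I'll confirm with one crop and measure.

```bash
python3 - <<'E'
from h import *
a=np.load("top1.npz");b=np.load("side1.npz")
t=cv2.resize(a["c"][205:275,235:330],None,fx=4,fy=4,interpolation=cv2.INTER_CUBIC)
s=cv2.resize(b["c"][250:335,265:340],None,fx=4,fy=4,interpolation=cv2.INTER_CUBIC)
o=np.zeros((max(t.shape[0],s.shape[0]),t.shape[1]+s.shape[1],3),np.uint8);o[:t.shape[0],:t.shape[1]]=t;o[:s.shape[0],t.shape[1]:]=s
cv2.imwrite("pics/crop.png",o)
for d,(r0,r1,c0,c1) in((a,(200,280,230,335)),(b,(245,335,265,340))):
    W=d["W"][r0:r1,c0:c1];c=d["c"][r0:r1,c0:c1];h=cv2.cvtColor(c,cv2.COLOR_BGR2HSV)
    white=(h[...,1]<60)&(h[...,2]>140)&(W[...,2]<.012)&(W[...,2]>-.006)
    p=W[white][:,:2].astype(np.float32);r=cv2.minAreaRect(p*1000);print("plate",white.sum(),r)
    org=(h[...,0]<18)&(h[...,1]>150)&(h[...,2]>120)&(W[...,2]>.08)
    print("tab",org.sum(),np.nanmedian(W[org],0),np.nanmin(W[org],0),np.nanmax(W[org],0))
    top=(abs(W[...,2]-.099)<.004)&~org&(h[...,2]<110)
    print("rtop",top.sum(),np.nanmedian(W[top],0),cv2.minAreaRect(W[top][:,:2].astype(np.float32)*1000))
for n,(u,v) in dict(small=(213,209),big=(363,286),tape=(212,176)).items(): print(n,a["W"][v,u])
E
```

```text
plate 1183 ((544.3889770507812, 128.0398406982422), (131.38818359375, 243.8868408203125), 18.714082717895508)
tab 23 [0.544244   0.11100596 0.12706806] [0.53752586 0.1028328  0.1017039 ] [0.56382881 0.1203811  0.13299485]
rtop 86 [0.53316398 0.10749287 0.09936585] ((538.8005981445312, 108.38813781738281), (40.01896667480469, 40.118526458740234), 43.032894134521484)
plate 1177 ((556.8540649414062, 60.16651916503906), (165.92901611328125, 371.4013671875), 9.197967529296875)
tab 19 [0.54241368 0.11855827 0.123946  ] [0.5384225  0.10591608 0.10878867] [0.54642808 0.12632368 0.12807412]
rtop 105 [0.54052157 0.11631241 0.09889145] ((542.237060546875, 117.05506896972656), (44.2271842956543, 34.86050796508789), 20.656293869018555)
small [0.55252767 0.32697264 0.02515991]
big [ 0.50653658 -0.16032067  0.0365111 ]
tape [0.63285285 0.37376768 0.05856005]
```

View pics/crop.png

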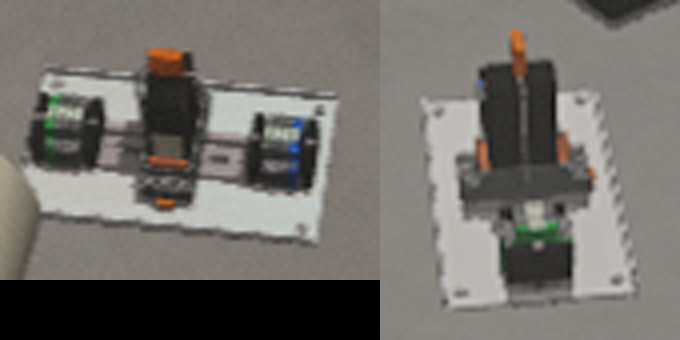

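The crop shows the middle-sized relay upright in the socket between copper clips. The orange tab is above it, at crop (165,62) in the top view and (517,50) in the side view. Next I'll get the plate pose from its corners.

```bash
python3 - <<'E'
from h import *
from scipy.optimize import least_squares
a=np.load("top1.npz");b=np.load("side1.npz")
def bp(d,uv,z):
    K,R,t=d["K"],d["R"],d["t"];ray=np.array([(uv[0]-K[0,2])/K[0,0],(uv[1]-K[1,2])/K[1,1],1])@R;C=-R.T@t
    return (C+ray*(z-C[2])/ray[2])
T=[(246.3,222),(319.5,228),(315,265.5),(241,255)];S=[(276.3,274.5),(318.8,273.3),(329.3,323.8),(281.8,327)]
for d,Q in((a,T),(b,S)):
    P=np.array([bp(d,q,.003)[:2] for q in Q]);print(P.round(4).tolist(),P.mean(0),cv2.minAreaRect((P*1000).astype(np.float32)))
# white plate mask, largest component hull
    c=d["c"];h=cv2.cvtColor(c,cv2.COLOR_BGR2HSV);m=((h[...,2]>150)&(h[...,1]<50)).astype(np.uint8)
    W=d["W"];m&=(np.hypot(W[...,0]-.55,W[...,1]-.12)<.17).astype(np.uint8)
    m=cv2.morphologyEx(m,cv2.MORPH_CLOSE,np.ones((5,5)));n,l,st,_=cv2.connectedComponentsWithStats(m);i=1+st[1:,4].argmax()
    v,u=np.where(l==i);P=np.array([bp(d,q,.003)[:2] for q in zip(u,v)])
    print("mask",cv2.minAreaRect((P*1000).astype(np.float32)))
    w=W.reshape(-1,3);k=(np.hypot(w[:,0]-.545,w[:,1]-.115)<.06)
    r=w[k&(abs(w[:,2]-.098)<.004)];print("z~.098",len(r),r.mean(0),r.min(0),r.max(0))
    w2=w[k&(w[:,2]>.106)];print("tab",len(w2),w2.mean(0),w2.min(0),w2.max(0))
E
```

```text
[[0.5671, 0.2292], [0.6397, 0.0327], [0.5244, -0.0109], [0.4654, 0.1872]] [0.5491446  0.10953205] ((545.76318359375, 109.15304565429688), (123.21037292480469, 210.4125518798828), 20.268590927124023)
mask ((548.3902587890625, 112.31128692626953), (119.84284973144531, 210.4202423095703), 19.310359954833984)
z~.098 83 [0.53556146 0.10614059 0.09848428] [0.51547028 0.09108078 0.09419216] [0.56646953 0.13133344 0.10170626]
tab 60 [0.54152858 0.11163603 0.11926056] [0.52660647 0.10089256 0.10600316] [0.55220474 0.12899085 0.13299485]
[[0.6312, 0.0292], [0.517, -0.0003], [0.4491, 0.1978], [0.5607, 0.2331]] [0.53950343 0.11493336] ((540.1302490234375, 113.45929718017578), (117.5128402709961, 218.548095703125), 18.93121337890625)
mask ((581.76220703125, 124.14897918701172), (38.820220947265625, 217.64366149902344), 19.49366569519043)
z~.098 111 [0.54295817 0.11587942 0.09833293] [0.52021043 0.09200837 0.09402169] [0.56855664 0.13449837 0.10180509]
tab 40 [0.54394085 0.11739323 0.11977854] [0.53818276 0.10156882 0.10734389] [0.55163439 0.12632368 0.12807412]
```

apply_moves(plan=[[[45, -48, 3], [0, 0, 0], 0], [[90, -95, 6], [0, 0, 0], 0], [[135, -142, 9], [0, 0, 0], 0], [[180, -189, 12], [0, 0, 0], 0], [[225, -236, 15], [0, 0, 0], 0], [[270, -283, 18], [0, 0, -1], 0], [[315, -330, 21], [0, 0, -1], 0], [[360, -377, 24], [0, 0, -1], 0], [[405, -424, 27], [0, 0, -1], 0], [[450, -471, 30], [0, 0, -1], 0]], newtons=30)

```text
time: 1.35
ee_pos: [0.4565, -0.0016, 0.2022]
eef_rot: [[0.942, 0.335, 0.0], [0.335, -0.942, -0.0], [-0.0, 0.0, -1.0]]
contact_force: [0.6, -0.7, 0.2]
gripper_width: -0.003
grip_force: 0.0
```

```bash
cat >> h.py <<'E'
O=np.array([.545,.112]);Y=np.radians(19.5)
def rel(o=O,y=Y):
    s=robot.get_state();R=np.array(s["eef_rot"]);p=np.array(s["ee_pos"]);A=np.array([[np.cos(y),np.sin(y)],[-np.sin(y),np.cos(y)]])
    print("t%.2f plate xy mm"%s["time"],(A@(p[:2]-o)*1000).round(1),"z",(p[2]*1000).round(1),"yaw",np.degrees(np.arctan2(R[1,0],R[0,0])).round(2),"tz",R[:,2].round(4),"w %.3f g %.1f"%(s["gripper_width"],s["grip_force"]),"F",np.round(s["contact_force"],1),"M",np.round(s["ft_torque"],2))
E
python3 -c "
from h import *
rel()"
```

```text
t1.35 plate xy mm [-121.4  -77.5] z 202.2 yaw 19.56 tz [ 1.e-04 -3.e-04 -1.e+00] w -0.003 g 0.0 F [ 0.6 -0.7  0.2] M [-0.04  0.   -0.04]
```

apply_moves(plan=[[[30, -30, 0], [0, 0, 0], 0], [[58, -60, 0], [0, 0, 0], 0], [[58, -60, 45], [0, 0, 0], 0], [[58, -60, 80], [0, 0, 0], 0], [[58, -60, 92], [0, 0, 0], 0], [[58, -60, 92], [0, 0, 0], 0]])

```text
time: 2.1
ee_pos: [0.4904, 0.0722, 0.1102]
eef_rot: [[0.942, 0.334, -0.001], [0.334, -0.942, -0.0], [-0.001, -0.0, -1.0]]
contact_force: [1.3, 0.4, 0.9]
gripper_width: -0.001
grip_force: 0.0
```

```bash
python3 - <<'E'
from h import *
rel()
c,W,k=grab("side"); cv2.imwrite("pics/s2.png",cv2.resize(c[230:340,250:360],None,fx=5,fy=5,interpolation=cv2.INTER_CUBIC))
E
```

```text
t2.10 plate xy mm [-64.8 -19.3] z 110.2 yaw 19.54 tz [-1.3e-03 -1.0e-04 -1.0e+00] w -0.001 g 0.0 F [1.3 0.4 0.9] M [ 0.02  0.03 -0.04]
```

View pics/s2.png

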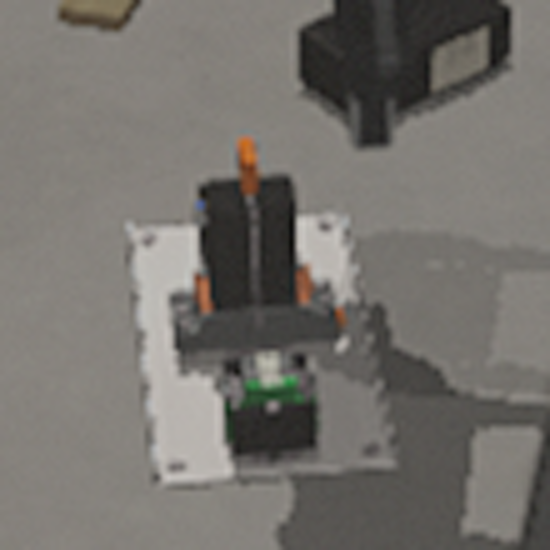

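apply_moves(plan=[[[15, -10, -3], [0, 0, 0], 0], [[32, -19, -5], [0, 0, 0], 0], [[32, -19, -5], [0, 0, 0], 0], [[32, -19, -5], [0, 0, 0], 0], [[32, -19, -5], [0, 0, 0], 0]])

```text
time: 2.78
ee_pos: [0.5144, 0.1008, 0.1157]
eef_rot: [[0.942, 0.334, 0.0], [0.334, -0.942, -0.0], [0.0, 0.0, -1.0]]
contact_force: [0.2, -0.6, 0.7]
gripper_width: -0.002
grip_force: 0.0
```

```bash
python3 -c "
from h import *
rel()"
```

```text
t2.77 plate xy mm [-32.6  -0.4] z 115.7 yaw 19.54 tz [ 2.e-04 -0.e+00 -1.e+00] w -0.002 g 0.0 F [ 0.2 -0.6  0.7] M [-0.01 -0.01 -0.  ]
```

apply_moves(plan=[[[9, 0, 1], [0, 0, 0], 0], [[18, 0, 1], [0, 0, 0], 0], [[26, 0, 1], [0, 0, 0], 0], [[35, 0, 2], [0, 0, 0], 0], [[43, 0, 3], [0, 0, 0], 0], [[51, 0, 6], [0, 0, 0], 0], [[59, 0, 9], [0, 0, 0], 0], [[66, 0, 13], [0, 0, 0], 0]])

```text
time: 3.78
ee_pos: [0.5773, 0.1232, 0.1024]
eef_rot: [[0.942, 0.335, 0.0], [0.335, -0.942, 0.0], [0.0, 0.0, -1.0]]
contact_force: [-0.7, -0.7, 0.6]
gripper_width: 0.002
grip_force: 0.4
```

```bash
python3 - <<'E'
from h import *
rel()
c,W,k=grab("side"); cv2.imwrite("pics/s3.png",cv2.resize(c[230:340,250:360],None,fx=5,fy=5,interpolation=cv2.INTER_CUBIC))
E
```

```text
t3.77 plate xy mm [34.2 -0.2] z 102.4 yaw 19.55 tz [ 3.e-04  1.e-04 -1.e+00] w 0.002 g 0.4 F [-0.7 -0.7  0.6] M [-0.08  0.08 -0.02]
```

View pics/s3.png

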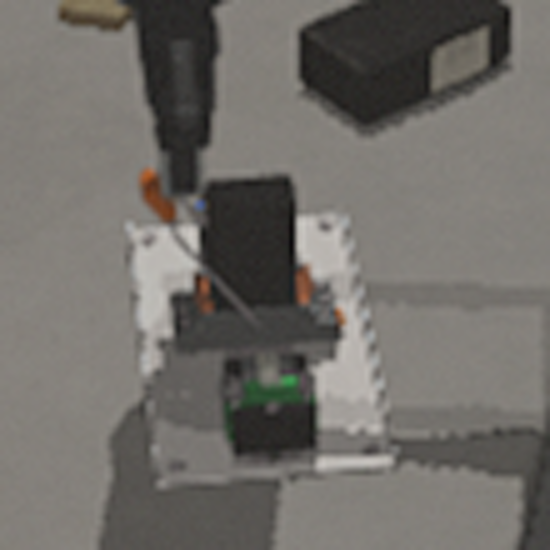

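The finger at (180,165) is pushing the tab at (155,195), and the wire has swung back about 0.6 rad. I'll continue along the arc.

apply_moves(plan=[[[7, 0, 5], [0, 0, 0], 0], [[14, 0, 11], [0, 0, 0], 0], [[20, 0, 17], [0, 0, 0], 0], [[25, 0, 23], [0, 0, 0], 0], [[29, 0, 30], [0, 0, 0], 0], [[33, 0, 38], [0, 0, 0], 0], [[36, 0, 46], [0, 0, 0], 0], [[39, 0, 54], [0, 0, 0], 0], [[40, 0, 62], [0, 0, 0], 0], [[40, 0, 64], [0, 0, 0], 0]])

```text
time: 5.08
ee_pos: [0.6141, 0.1364, 0.0376]
eef_rot: [[0.942, 0.335, -0.001], [0.335, -0.942, -0.0], [-0.001, -0.0, -1.0]]
contact_force: [0.5, -0.5, 0.9]
gripper_width: -0.0
grip_force: 0.4
```

apply_moves(plan=[[[0, 0, -30], [0, 0, 0], 0], [[0, 0, -80], [0, 0, 0], 0.3], [[0, 0, -130], [0, 0, 0], 0.7], [[-60, 0, -160], [0, 0, 0], 0.7], [[-115, 0, -160], [0, 0, 0], 0.7], [[-175, 0, -160], [0, 0, 0], 0.7], [[-210, 0, -160], [0, 0, 0], 0.7], [[-210, 0, -160], [0, 0, 0], 0.7], [[-210, 0, -160], [0, 0, 0], 0.7]])

```text
time: 6.2
ee_pos: [0.417, 0.0663, 0.1988]
eef_rot: [[0.942, 0.335, 0.001], [0.335, -0.942, 0.0], [0.001, 0.0, -1.0]]
contact_force: [1.1, -0.1, -0.1]
gripper_width: 0.699
grip_force: 0.0
```

```bash
python3 - <<'E'
from h import *
rel()
o=[]
for n,(r0,r1,c0,c1) in(("top",(195,275,230,330)),("side",(250,330,262,362))):
    c,W,k=grab(n);np.savez(n+"2.npz",c=c,W=W,K=k[0],R=k[1],t=k[2])
    o.append(cv2.resize(c[r0:r1,c0:c1],None,fx=4,fy=4,interpolation=cv2.INTER_CUBIC))
    w=W.reshape(-1,3);q=(np.hypot(w[:,0]-.545,w[:,1]-.115)<.05)
    r=w[q&(abs(w[:,2]-.099)<.005)];print(n,"top",len(r),r.mean(0),cv2.minAreaRect((r[:,:2]*1000).astype(np.float32)),((r.min(0)+r.max(0))/2))
cv2.imwrite("pics/m4.png",np.hstack(o))
E
```

```text
t6.20 plate xy mm [-135.9   -0.4] z 198.8 yaw 19.55 tz [ 1.2e-03  2.0e-04 -1.0e+00] w 0.699 g 0.0 F [ 1.1 -0.1 -0.1] M [-0.04  0.02 -0.01]
top top 21 [0.55272646 0.10517132 0.09945976] ((549.9402465820312, 103.64968872070312), (40.08155822753906, 8.136499404907227), 21.717609405517578) [0.5503607  0.10342072 0.09900783]
side top 137 [0.54298341 0.11490253 0.09825302] ((543.82080078125, 113.1167984008789), (44.318138122558594, 34.628021240234375), 22.140331268310547) [0.54434907 0.11253093 0.09824169]
```

View pics/m4.png

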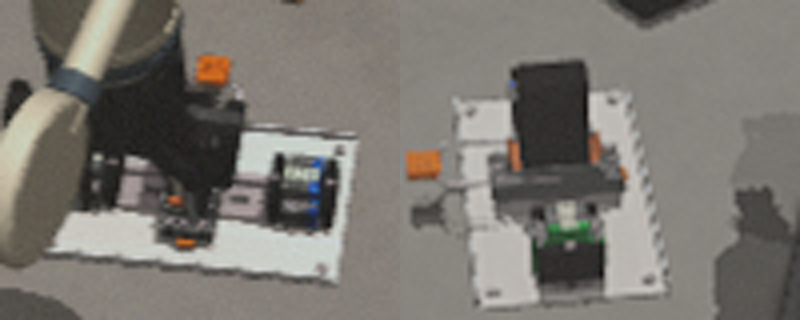

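The side view shows the orange tab lying back at (423,163), near horizontal, and the relay top is free. Next I'll go above the relay and straddle it.

apply_moves(plan=[[[50, -1, 0], [0, 0, 0], 0.7], [[100, -1, 0], [0, 0, 0], 0.7], [[136, -1, 0], [0, 0, 0], 0.7], [[136, -1, 40], [0, 0, 0], 0.7], [[136, -1, 75], [0, 0, 0], 0.7], [[136, -1, 95], [0, 0, 0], 0.7], [[136, -1, 115], [0, 0, 0], 0.7], [[136, -1, 130], [0, 0, 0], 0.7], [[136, -1, 138], [0, 0, 0], 0.7], [[136, -1, 138], [0, 0, 0], 0.7]])

```text
time: 7.55
ee_pos: [0.5443, 0.1125, 0.0605]
eef_rot: [[0.942, 0.335, -0.0], [0.335, -0.942, 0.0], [-0.0, -0.0, -1.0]]
contact_force: [0.1, 0.3, 0.5]
gripper_width: 0.695
grip_force: 0.0
```

```bash
python3 - <<'E'
from h import *
rel()
c,W,k=grab("side"); cv2.imwrite("pics/s5.png",cv2.resize(c[230:340,250:360],None,fx=5,fy=5,interpolation=cv2.INTER_CUBIC))
E
```

```text
t7.55 plate xy mm [-0.5  0.8] z 60.5 yaw 19.55 tz [-1.e-04  0.e+00 -1.e+00] w 0.695 g 0.0 F [0.1 0.3 0.5] M [-0.03 -0.01 -0.02]
```

View pics/s5.png

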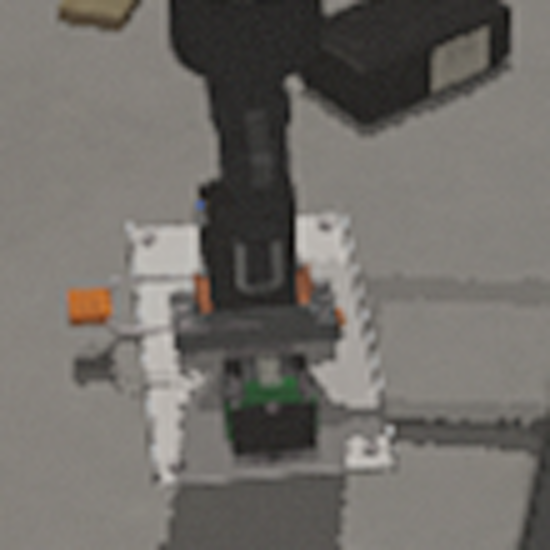

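The fingers at (255,240) straddle the relay. I'll close gently first and check the side force.

apply_moves(plan=[[[0, 0, 0], [0, 0, 0], 0.5], [[0, 0, 0], [0, 0, 0], 0.4], [[0, 0, 0], [0, 0, 0], 0.36], [[0, 0, 0], [0, 0, 0], 0.33], [[0, 0, 0], [0, 0, 0], 0.3], [[0, 0, 0], [0, 0, 0], 0.3]], newtons=20)

```text
time: 8.35
ee_pos: [0.5448, 0.1119, 0.061]
eef_rot: [[0.943, 0.334, 0.001], [0.334, -0.943, -0.001], [0.001, 0.001, -1.0]]
contact_force: [1.3, -5.2, 2.7]
gripper_width: 0.32
grip_force: 20.3
```

```bash
python3 -c "
from h import *
rel()"
```

```text
t8.35 plate xy mm [-0.2  0. ] z 61.0 yaw 19.52 tz [ 0.0011 -0.001  -1.    ] w 0.320 g 20.3 F [ 1.3 -5.2  2.7] M [-0.88 -0.23 -0.12]
```

apply_moves(plan=[[[0, 1, 0], [0, 0, 0], 0.3], [[0, 1, 0], [0, 0, 0], 0.2], [[0, 1, 0], [0, 0, 0], 0.1], [[0, 1, 0], [0, 0, 0], 0.0], [[0, 1, 0], [0, 0, 0], 0.0]], newtons=80)

```text
time: 8.98
ee_pos: [0.5448, 0.1118, 0.0611]
eef_rot: [[0.942, 0.335, 0.001], [0.335, -0.942, 0.0], [0.001, -0.0, -1.0]]
contact_force: [-0.4, -2.7, 5.8]
gripper_width: 0.319
grip_force: 78.2
```

```bash
python3 -c "
from h import *
rel()"
```

```text
t8.97 plate xy mm [-0.2 -0.1] z 61.1 yaw 19.55 tz [ 6.e-04  4.e-04 -1.e+00] w 0.319 g 78.2 F [-0.4 -2.7  5.8] M [-0.49  0.1  -0.07]
```

apply_moves(plan=[[[1.4, 0, -0.3], [0, -3, 0], 0], [[2.4, 0, -0.5], [0, -5, 0], 0], [[0.9, 0, -0.9], [0, -2, 0], 0], [[-0.9, 0, -1.3], [0, 2, 0], 0], [[-2.4, 0, -1.6], [0, 5, 0], 0], [[-0.9, 0, -1.9], [0, 2, 0], 0], [[0.9, 0, -2.3], [0, -2, 0], 0], [[2.4, 0, -2.6], [0, -5, 0], 0], [[1.2, 0, -2.8], [0, -2.5, 0], 0], [[0, 0, -3], [0, 0, 0], 0]])

```text
time: 10.22
ee_pos: [0.5443, 0.1121, 0.0622]
eef_rot: [[0.942, 0.335, -0.001], [0.335, -0.942, 0.001], [-0.001, -0.001, -1.0]]
contact_force: [2.2, -1.2, -1.5]
gripper_width: 0.32
grip_force: 80.4
```

```bash
python3 -c "
from h import *
rel()"
```

```text
t10.22 plate xy mm [-0.6  0.3] z 62.2 yaw 19.58 tz [-1.1e-03  7.0e-04 -1.0e+00] w 0.320 g 80.4 F [ 2.2 -1.2 -1.5] M [-0.37 -0.01  0.  ]
```

apply_moves(plan=[[[-1.5, 0, -0.4], [0, 3, 0], 0], [[-2.5, 0, -0.6], [0, 5, 0], 0], [[-1, 0, -1], [0, 2, 0], 0], [[1, 0, -1.4], [0, -2, 0], 0], [[2.5, 0, -1.7], [0, -5, 0], 0], [[1, 0, -2.1], [0, -2, 0], 0], [[-1, 0, -2.5], [0, 2, 0], 0], [[-2.5, 0, -2.8], [0, 5, 0], 0], [[-2.5, 0, -2.8], [0, 5, 0], 0]])

```text
time: 11.35
ee_pos: [0.541, 0.1111, 0.0654]
eef_rot: [[0.939, 0.335, 0.08], [0.333, -0.942, 0.03], [0.086, -0.001, -0.996]]
contact_force: [-1.4, -0.8, -2.7]
gripper_width: 0.318
grip_force: 79.8
```

```bash
python3 -c "
from h import *
rel()"
```

```text
t11.35 plate xy mm [-4.1  0.5] z 65.4 yaw 19.55 tz [ 0.0802  0.0299 -0.9963] w 0.318 g 79.8 F [-1.4 -0.8 -2.7] M [-0.09  0.2  -0.04]
```

apply_moves(plan=[[[1.7, 0, -0.25], [0, -3, 0], 0], [[3.9, 0, -0.45], [0, -7, 0], 0], [[5.6, 0, -0.6], [0, -10, 0], 0], [[4, 0, -1.15], [0, -7, 0], 0], [[1.9, 0, -1.75], [0, -3, 0], 0], [[0.2, 0, -2.2], [0, 0, 0], 0], [[2, 0, -2.4], [0, -3, 0], 0], [[4.3, 0, -2.6], [0, -7, 0], 0], [[6, 0, -2.8], [0, -10, 0], 0], [[3.3, 0, -3.5], [0, -5, 0], 0]])

```text
time: 12.6
ee_pos: [0.5454, 0.1125, 0.0671]
eef_rot: [[0.942, 0.335, -0.006], [0.335, -0.942, -0.0], [-0.006, -0.002, -1.0]]
contact_force: [-1.4, -0.8, -2.6]
gripper_width: 0.318
grip_force: 80.5
```

```bash
python3 - <<'E'
from h import *
rel()
c,W,k=grab("side"); cv2.imwrite("pics/s6.png",cv2.resize(c[230:340,250:360],None,fx=5,fy=5,interpolation=cv2.INTER_CUBIC))
E
```

```text
t12.60 plate xy mm [0.5 0.4] z 67.1 yaw 19.6 tz [-6.4e-03 -4.0e-04 -1.0e+00] w 0.318 g 80.5 F [-1.4 -0.8 -2.6] M [-0.33  0.65 -0.  ]
```

View pics/s6.png

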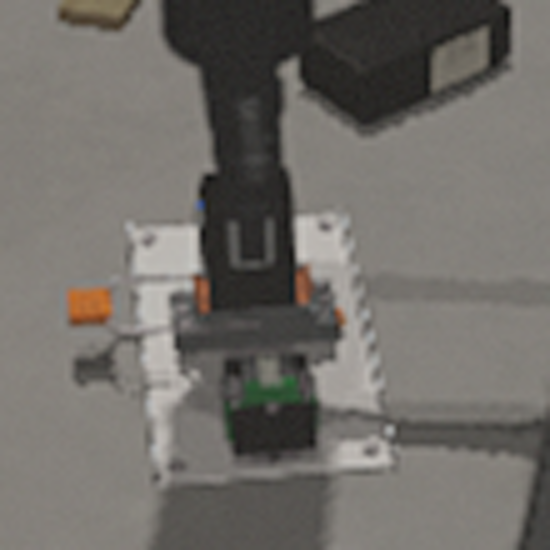

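The relay and fingers have risen about 6.5 mm, with the relay top edge now near row 175. The socket at (260,335) has stayed put. I'll keep rocking.

apply_moves(plan=[[[-1.8, 0, -0.4], [0, 3, 0], 0], [[-3, 0, -0.7], [0, 5, 0], 0], [[-1.3, 0, -1.2], [0, 2, 0], 0], [[1, 0, -1.7], [0, -2, 0], 0], [[2.8, 0, -2.1], [0, -5, 0], 0], [[1, 0, -2.6], [0, -2, 0], 0], [[-1.3, 0, -3.1], [0, 2, 0], 0], [[-3.1, 0, -3.5], [0, 5, 0], 0], [[-1.7, 0, -4], [0, 2.5, 0], 0], [[-0.3, 0, -4.3], [0, 0, 0], 0]])

```text
time: 13.9
ee_pos: [0.5451, 0.1123, 0.0759]
eef_rot: [[0.942, 0.335, 0.001], [0.335, -0.942, 0.001], [0.001, -0.001, -1.0]]
contact_force: [-2.2, 1.0, 2.6]
gripper_width: 0.317
grip_force: 80.9
```

```bash
python3 -c "
from h import *
rel()"
```

```text
t13.90 plate xy mm [0.2 0.2] z 75.9 yaw 19.56 tz [ 7.e-04  9.e-04 -1.e+00] w 0.317 g 80.9 F [-2.2  1.   2.6] M [ 0.28  0.06 -0.03]
```

apply_moves(plan=[[[2.2, 0, -0.5], [0, -3, 0], 0], [[3.6, 0, -1], [0, -5, 0], 0], [[1.4, 0, -1.6], [0, -2, 0], 0], [[-1.6, 0, -2.2], [0, 2, 0], 0], [[-3.8, 0, -2.8], [0, 5, 0], 0], [[-1.6, 0, -3.4], [0, 2, 0], 0], [[1.4, 0, -4], [0, -2, 0], 0], [[3.6, 0, -4.6], [0, -5, 0], 0], [[1.8, 0, -5.2], [0, -2.5, 0], 0], [[0, 0, -5.6], [0, 0, 0], 0]])

```text
time: 15.15
ee_pos: [0.5456, 0.1121, 0.0807]
eef_rot: [[0.942, 0.335, 0.002], [0.335, -0.942, 0.001], [0.002, -0.0, -1.0]]
contact_force: [-1.1, -0.6, -1.9]
gripper_width: 0.318
grip_force: 80.8
```

```bash
python3 -c "
from h import *
rel()"
```

```text
t15.15 plate xy mm [ 0.6 -0.1] z 80.7 yaw 19.57 tz [ 1.9e-03  9.0e-04 -1.0e+00] w 0.318 g 80.8 F [-1.1 -0.6 -1.9] M [ 0.03  0.04 -0.07]
```

apply_moves(plan=[[[-2.5, 0, -0.8], [0, 3, 0], 0], [[-4.1, 0, -1.4], [0, 5, 0], 0], [[-1.7, 0, -2.2], [0, 2, 0], 0], [[1.6, 0, -3], [0, -2, 0], 0], [[4.1, 0, -3.6], [0, -5, 0], 0], [[2, 0, -4.5], [0, -2.5, 0], 0], [[0, 0, -6], [0, 0, 0], 0], [[0, 0, -8], [0, 0, 0], 0], [[0, 0, -10], [0, 0, 0], 0], [[0, 0, -10], [0, 0, 0], 0]])

```text
time: 16.4
ee_pos: [0.5452, 0.1118, 0.0904]
eef_rot: [[0.942, 0.335, 0.0], [0.335, -0.942, 0.0], [0.0, 0.0, -1.0]]
contact_force: [0.1, 0.5, -2.5]
gripper_width: 0.317
grip_force: 80.7
```

```bash
python3 -c "
from h import *
rel()"
```

```text
t16.40 plate xy mm [ 0.1 -0.2] z 90.4 yaw 19.56 tz [ 3.e-04  0.e+00 -1.e+00] w 0.317 g 80.7 F [ 0.1  0.5 -2.5] M [-0.01  0.    0.03]
```

apply_moves(plan=[[[0, 0, -3], [0, 0, 0], 0], [[0, 0, -6], [0, 0, 0], 0], [[0, 0, -8], [0, 0, 0], 0], [[0, 0, -8], [0, 0, 0], 0], [[0, 0, -8], [0, 0, 0], 0], [[0, 0, -8], [0, 0, 0], 0]])

```text
time: 17.15
ee_pos: [0.5447, 0.1117, 0.0978]
eef_rot: [[0.942, 0.335, -0.0], [0.335, -0.942, -0.0], [-0.0, -0.0, -1.0]]
contact_force: [-1.0, 0.5, -1.8]
gripper_width: 0.316
grip_force: 80.7
```

```bash
python3 - <<'E'
from h import *
rel()
c,W,k=grab("side"); cv2.imwrite("pics/s7.png",cv2.resize(c[240:340,260:350],None,fx=6,fy=6,interpolation=cv2.INTER_CUBIC))
E
```

```text
t17.15 plate xy mm [-0.4 -0.2] z 97.8 yaw 19.55 tz [-3.e-04 -0.e+00 -1.e+00] w 0.316 g 80.7 F [-1.   0.5 -1.8] M [-0.   -0.06 -0.02]
```

View pics/s7.png

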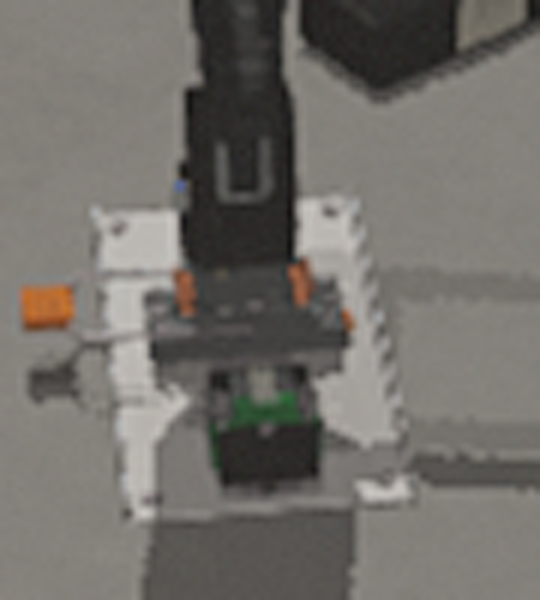

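The relay hangs upright at (240,180), with its lower edge near row 262, above the empty pocket between the clips. The wire is still back at (47,305). I'll check how far the relay has cleared and whether it is tilted.

```bash
python3 - <<'E'
from h import *
rel()
c,W,k=grab("side")
for u in(293,297,301,305,308): print(u,[(v,*(W[v,u]*1000).round().astype(int).tolist()) for v in range(252,292,3) if np.isfinite(W[v,u,0])])
E
```

```text
t17.20 plate xy mm [-0.4 -0.2] z 97.9 yaw 19.55 tz [-2.e-04 -0.e+00 -1.e+00] w 0.314 g 80.7 F [ 0.1  0.3 -1.1] M [-0.06 -0.    0.  ]
293 [(252, 552, 138, 163), (255, 558, 115, 138), (258, 556, 124, 135), (261, 554, 132, 132), (264, 555, 129, 121), (267, 556, 128, 111), (270, 555, 131, 103), (273, 556, 130, 93), (276, 556, 131, 85), (279, 556, 131, 75), (282, 557, 128, 63), (285, 565, 102, 32), (288, 566, 98, 19), (291, 563, 108, 17)]
297 [(252, 531, 178, 193), (255, 533, 174, 181), (258, 535, 165, 166), (261, 538, 154, 150), (264, 542, 141, 131), (267, 544, 134, 117), (270, 544, 135, 108), (273, 546, 128, 93), (276, 547, 125, 82), (279, 546, 128, 74), (282, 547, 126, 63), (285, 554, 99, 32), (288, 554, 100, 22), (291, 547, 130, 37)]
301 [(252, 524, 171, 189), (255, 525, 165, 177), (258, 526, 161, 165), (261, 528, 155, 152), (264, 534, 132, 125), (267, 532, 142, 124), (270, 533, 138, 111), (273, 537, 122, 91), (276, 536, 128, 86), (279, 537, 124, 72), (282, 537, 123, 63), (285, 545, 93, 29), (288, 545, 95, 21), (291, 536, 130, 39)]
305 [(252, 515, 166, 187), (255, 516, 161, 175), (258, 517, 160, 165), (261, 520, 149, 149), (264, 526, 124, 121), (267, 527, 118, 107), (270, 527, 119, 99), (273, 527, 121, 91), (276, 527, 120, 81), (279, 527, 124, 74), (282, 527, 121, 63), (285, 535, 92, 29), (288, 534, 95, 22), (291, 527, 125, 36)]
308 [(252, 571, -101, 0), (255, 567, -87, -1), (258, 521, 112, 132), (261, 519, 118, 127), (264, 520, 118, 118), (267, 520, 115, 106), (270, 519, 121, 101), (273, 520, 117, 89), (276, 520, 117, 80), (279, 521, 115, 69), (282, 519, 122, 64), (285, 525, 97, 35), (288, 523, 108, 34), (291, 519, 125, 38)]
```

```bash
python3 -c "
from h import *
rel(); print(robot.hand_in())"
```

```text
t17.25 plate xy mm [-0.3 -0.2] z 97.9 yaw 19.55 tz [-2.e-04 -1.e-04 -1.e+00] w 0.320 g 80.7 F [ 0.1 -0.3 -0.8] M [ 0.   -0.05 -0.02]
the job is handed in; nothing more can be done
None
```

I swung the wire hold-down back to about 1.5 rad and rocked the relay free. When I handed in at 17.25 s it was held upright and still, gripper closed, its pins about 11 mm above the socket mouth. The socket stayed on its rail in the side views I took, and the hand-in returned no verdict.

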